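# Set and pin the folding fence of a corner jig

## Task

Set the corner jig for a right angle: fold its hinged fence out until it stands square to the fixed fence, then take the steel lock pin from the holder block and push it fully home through the hole in the folding fence's foot and the base hole under it. Let go of the pin and leave the other things on the bench where they are.

Things in the scene. Friction and masses are not known exactly. Their poses are not given: they have to be found in the camera images.
- jig: Corner jig fixed to the bench: plywood base 240 (x) x 300 (y) x 30 mm, origin under its centre. Dark steel fixed fence along jig y (y -5 to 145) at x 94 to 108 mm, top 60 mm above the bench. An upright hinge at x 85, y 0 carries the folding fence. Three 17 mm through holes lie 175 mm from the hinge, at 45, 90 and 135 degrees from the fixed fence; the middle one (90) is the square setting.
- wing (a joint): Angle (rad) of the folding fence: 0 lies along jig +y beside the fixed fence, 1.571 is square, along jig -x; grows counter-clockwise from above; limits 0, 2.6; stays where left. Upright steel plate 10 mm thick, 10 to 136 mm out from the hinge, 33 to 99 mm above the bench; at its free end a flat foot 44 mm wide, 32 to 42 mm above the bench, out to 194 mm, has a 17 mm hole.
- wing_hinge (a point): Point on the hinge axis, 100 mm above the bench.
- wing_grip (a point): Middle of the folding fence's thickness on its upper edge, 105 mm out from the hinge, 99 mm above the bench; a place to pinch it from above. Moves with the fence.
- wing_hole (a point): Centre of the hole in the folding fence's foot, 175 mm out from the hinge, at the foot's upper face, 42 mm above the bench. Moves with the fence.
- square_hole (a point): Mouth of the base hole of the square setting, in the base's upper face, 30 mm above the bench; 17 mm wide, goes right through the base.
- holder: Wooden block 60 (x) x 140 (y) x 42 mm high, fixed to the bench, origin at the centre of its underside, with two upright 17 mm holes at y -35 and +35 mm: one holds the lock pin, the other the awl (either way round).
- pin: Steel lock pin 85 mm long standing in the holder; origin at its lower tip, z up. From the tip: tapered foot 9 mm, shank 14 mm thick up to 38 mm, collar 30 mm wide from 38 to 43 mm, then a straight round grip 24 mm thick up to 85 mm. Fully home, its collar rests on the folding fence's foot and its tip is 4 mm above the bench.
- pin_tip (a point): The lower tip of the lock pin (its origin).
- pin_grip (a point): Point on the pin's axis 66 mm above its tip, in the grip.
- awl: Bystander: awl with a pear-shaped wooden handle, 103 mm long, handle 36 mm wide, standing in the other hole of the holder; origin at its tip.
- hammer: Bystander: hammer lying on the bench.
- glue: Bystander: white glue bottle, 60 mm wide, 150 mm high, origin under its centre.
- tin: Bystander: open tin, 72 mm wide, 85 mm high, origin under its centre.
- rail: Bystander: wooden rail 30 x 200 x 18 mm lying on the bench.
- handle: Bystander: brass handle about 135 mm long, 8 mm thick, lying on the bench.

How it is judged:
By the outcome, as a careful person would: the job done as asked, in the order asked, and still so for the second after the job is handed in, with the robot touching nothing.
It also fails if it takes over 54 s, if anything falls off the work surface, if the arm or the gripper's body presses on something with over 40 N, if the wrist force passes 120 N, or if a joint passes its speed limit or range.

## Robot

A 6-joint arm with a two-finger parallel gripper is mounted at the origin on the work surface. World frame = base frame: x ahead of the robot, y to its left, z up, the work surface at z = 0. Lengths are in m, angles in rad, forces in N, time in s.
With the tool pointing down it reaches from about 0.25 to 0.8 m from the base axis. Payload 8.5 kg.
Tool frame: the origin (TCP) lies midway between the tips of the shut fingers; the grasp point (between the pads) lies 19 mm behind it; z points along the fingers, y is the line along which they close (so a half turn about z gives the same grasp; the last joint's range is limited). The gripper opens to 85 mm and grips with 20 to 120 N. Pads are 22 mm wide; open, the fingers measure 114 mm over their backs; the gripper's body (76 mm by 85 mm) begins 54 mm behind the grasp point. The pads swing forward as they close: fully open they stand 13 mm farther back than shut.
Start: joints at [1.119, 0.238, -0.013, 1.319, 0, 1.571], TCP at [0.229, 0.472, 0.231] pointing down, gripper open.
Joint ranges: [-2.66, 2.66], [-1.03, 1.9], [-1.14, 1.46], [-1.82, 2.27], [-1.45, 1.34], [-3.14, 3.14]. Speed limits (rad/s): [2.22, 2.22, 2.79, 3.14, 3.14, 3.14].

## Interface

Orientations are given as a unit quaternion [w, x, y, z].
In Python, from rig import bot, cams, workorder, spotter gives the robot as it stands. The module is installed in compiled form; this text tells all that it offers.
- The arm moves only by the shell command python3 -m inch 'ROWS' [FORCE]. ROWS is JSON, a list of rows, each a list of 5 numbers: the opening, from -1 (shut) to 1 (fully open), then the shift along the tool's x, y, z in units of 0.5 m (1.0 is 0.5 m), then the turn about the tool's z in units of 1.5 rad (1.0 is 1.5 rad). In form: [[hand, x, y, z, roll], ...]. A call has 1 to 12 rows; each row is the pose to reach, as a shift and turn from the pose commanded when the call began, along the tool's axes at that moment; what a row does not reach only later rows make up. A row lasts 1/8 s, in which the tool goes at most 62.5 mm and 10.7 degrees, less where a joint would pass 70% of its speed; a pose out of reach is approached as far as the arm can. A call with a number of a shift or a turn outside -1 to 1 is refused whole. A call with a gripper value outside its range is refused whole. The fingers move at their own pace and stop on an object; FORCE is the grip in N (left out, the last holds). Time passes only in rows, so rows that repeat a pose let the fingers close. It gives the time, the measured TCP pose, the force, the opening and the grip force at its end, in the units of the state.
- bot.state(): the state, without advancing time (a new reading comes with each control period).
- cams.get_image(name): name is "scene" or "top" or "wrist"; returns the picture (400x640x3 uint8, red, green, blue); there is no depth.
- cams.camera_model(name): a dict with "fx", "fy", "cx", "cy" (pixels), "R" (3x3) and "t" (3): a world point X has camera coordinates R X + t; the wrist camera has in their place "T_tool_cam" (4x4, takes a point from camera to tool coordinates, whose origin is the TCP and whose axes are the flange's). Camera axes: x right, y down, z forward; pixel columns grow to the right and rows downward; lengths in m; the calibration is good to about 2 mm. A picture is of the moment at which its call begins: read the wrist's pose just before it. camera_model takes no time and is no camera call.
- workorder.sign_off(): hands the job in; it is judged then, once.
Trained networks look in the newest picture that a camera, given by its name, has taken for a name from the list of things; names that differ only in an ending like _2 or _b are one class to them, and where a whole thing is asked for, a point or a joint stands for the part that bears it (a point fixed in the world has none). Each returns a list of dicts, best first, with "p" (0 to 1); they miss things now and then, are a little off and sometimes report something else, mostly with a low value. They report only what shows in the picture. A call takes as long as a camera call.
- spotter.spot_in(camera, label): "bbox" ([centre column, centre row, width, height] in pixels, round what is visible of it).
The state is a dict: "time_s": time; "joint_pos": joint angles; "joint_vel": joint speeds; "joint_efforts": joint torques, N m; "eef_pos": TCP position; "tool_rot": TCP orientation; "contact_force": force on the tool from outside, world axes, zero at the start; "moment": the same for the moment, N m; "opening": finger opening in m; "gripper_force": force on a finger pad.
Only numpy, scipy, OpenCV 4.12 (cv2) and the standard library are available. Lean on these libraries where they do the work, as an engineer would, in place of code of your own. Each camera call takes 0.05 s, during which the arm holds its last target. There are 200 camera calls.

## Working session

There is one attempt and no reset: what is moved stays moved. The work goes in short steps, Python scripts to look and compute and a shell command to move; the robot and the scene stay as the last step left them, time stands still between calls to the robot, and variables do not carry over. Pictures are saved under pics/ and viewed, at most 12 in all, crops included, and the job is handed in when it is done.

```bash
mkdir -p pics
cat > h.py <<'E'
from rig import bot,cams,workorder,spotter
import numpy as np,cv2
def save(n,f): cv2.imwrite('pics/'+f,cams.get_image(n)[:,:,::-1])
E
python3 - <<'E'
from h import *
import json
a=cams.get_image('scene');b=cams.get_image('top')
cv2.imwrite('pics/s0.png',a[:,:,::-1]);cv2.imwrite('pics/t0.png',b[:,:,::-1])
for c in('scene','top'):
  print(c,{k:np.round(v,4).tolist() for k,v in cams.camera_model(c).items()})
  for l in('jig','wing','holder','pin','awl'):
    print(l,[(np.round(d['bbox'],1).tolist(),round(d['p'],2)) for d in spotter.spot_in(c,l)[:2]])
print(cams.camera_model('wrist'));print(bot.state())
E
```

```text
scene {'fx': 458.3977, 'fy': 458.3977, 'cx': 318.1302, 'cy': 200.9072, 'R': [[0.3474, 0.9375, 0.0206], [0.6811, -0.2372, -0.6927], [-0.6445, 0.2547, -0.721]], 't': [-0.1775, -0.2924, 1.5469]}
jig [([376.5, 219.8, 128.7, 81.7], 0.95)]
wing [([397.3, 213.4, 48.8, 50.9], 0.86), ([377.1, 219.7, 127.5, 81.3], 0.43)]
holder [([201.7, 253.3, 63.6, 30.4], 0.7), ([397.1, 213.6, 47.2, 52.0], 0.53)]
pin [([218.8, 241.8, 14.4, 21.2], 0.75)]
awl [([182.1, 238.8, 20.1, 23.7], 0.65), ([216.9, 241.7, 10.7, 16.0], 0.59)]
top {'fx': 470.0459, 'fy': 470.0459, 'cx': 325.2383, 'cy': 187.1748, 'R': [[0.0018, -1.0, -0.001], [-0.9925, -0.0016, -0.1226], [0.1226, 0.0012, -0.9925]], 't': [0.0014, 0.5582, 1.5046]}
jig [([289.3, 186.5, 107.8, 95.4], 0.82), ([419.6, 199.8, 50.2, 28.2], 0.22)]
wing [([269.6, 179.0, 54.1, 50.4], 0.84), ([288.9, 187.8, 107.8, 94.3], 0.15)]
holder [([419.7, 197.8, 46.2, 29.6], 0.82)]
pin [([411.3, 192.1, 13.2, 14.4], 0.5)]
awl [([433.6, 198.4, 17.2, 7.2], 0.5)]
{'fx': 331.8893464032985, 'fy': 331.8893464032985, 'cx': 320.337701022865, 'cy': 194.46236439463655, 'T_tool_cam': array([[
[... 343 characters left out ...]
: 0.6, 'joint_pos': array([ 1.11900384e+00,  2.38148293e-01, -1.34656640e-02,  1.31918248e+00,
        2.53959143e-05,  1.57083060e+00]), 'joint_vel': array([-0.00120599, -0.0006479 , -0.00162268,  0.00034812, -0.00093571,
       -0.00123993]), 'joint_efforts': array([-2.85342167e-04, -5.38308942e+01,  3.46582496e+01,  2.86409915e-03,
       -3.67638575e-05, -2.12699268e-05]), 'eef_pos': array([0.22918806, 0.47230982, 0.23131675]), 'tool_rot': array([-1.23877948e-05,  2.23996630e-01,  9.74589919e-01,  2.78993171e-06]), 'contact_force': array([-0.64803521,  0.14100276, -0.42308261]), 'moment': array([ 0.02617955, -0.04706226, -0.00318319]), 'gripper_force': 0.0, 'opening': 0.0854142303171387}
```

Run:
```python
import cv2,numpy as np
t=cv2.imread('pics/t0.png')[110:270,210:470]; s=cv2.imread('pics/s0.png')[160:290,160:460]
t=cv2.resize(t,(650,400),interpolation=2)
cv2.imwrite('pics/tc.png',t);cv2.imwrite('pics/sc.png',cv2.resize(s,(750,325),interpolation=2))
```

```text
(no output)
```

View pics/tc.png

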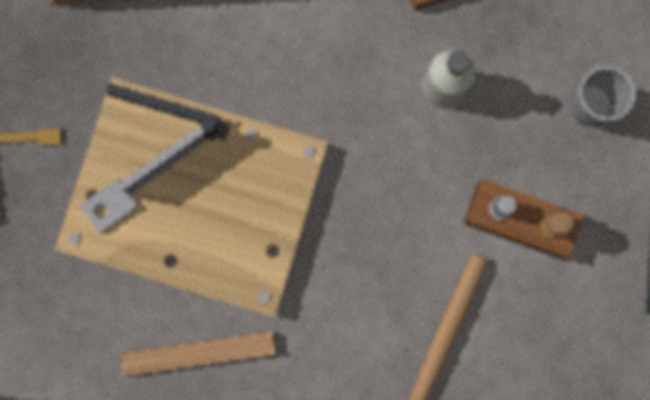

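View pics/s0.png

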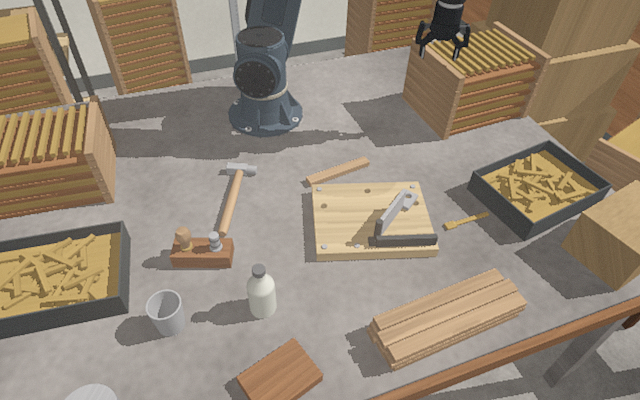

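The top crop shows the jig with corners at crop px (112,80), (327,143), (283,317) and (57,250). The hinge is at about (212,125), the foot hole at (98,210) and the square hole at (170,260). The pin stands in the holder's left hole at (503,206), and the awl is at (558,224). The scene view agrees.

```bash
cat >> h.py <<'E'
from scipy.optimize import least_squares
from scipy.spatial.transform import Rotation as Ro
def model(c,st=None):
    m=cams.camera_model(c)
    if c=='wrist':
        st=st or bot.state();q=st['tool_rot'];T=np.eye(4);T[:3,:3]=Ro.from_quat([q[1],q[2],q[3],q[0]]).as_matrix();T[:3,3]=st['eef_pos']
        C=np.linalg.inv(T@m['T_tool_cam']);R,t=C[:3,:3],C[:3,3]
    else: R,t=np.array(m['R']),np.array(m['t'])
    return m['fx'],m['fy'],m['cx'],m['cy'],R,t
def unproj(M,uv,z):
    fx,fy,cx,cy,R,t=M;d=R.T@[(uv[0]-cx)/fx,(uv[1]-cy)/fy,1];o=-R.T@t
    return o+d*(z-o[2])/d[2]
def proj(M,X):
    fx,fy,cx,cy,R,t=M;p=R@np.array(X)+t;return np.array([fx*p[0]/p[2]+cx,fy*p[1]/p[2]+cy])
def tri(obs):
    A=np.zeros((3,3));b=np.zeros(3)
    for M,uv in obs:
        fx,fy,cx,cy,R,t=M;d=R.T@[(uv[0]-cx)/fx,(uv[1]-cy)/fy,1];d/=np.linalg.norm(d);P=np.eye(3)-np.outer(d,d);A+=P;b+=P@(-R.T@t)
    return np.linalg.solve(A,b)
E
python3 - <<'E'
from h import *
M=model('top');S=model('scene')
f=lambda u,v:(u/2.5+210,v/2.5+110)
loc=np.array([[.12,.15],[.12,-.15],[-.12,-.15],[-.12,.15],[-.09,0],[-.0387,-.1237]])
w=np.array([unproj(M,f(*p),.03)[:2] for p in[(112,80),(327,143),(283,317),(57,250),(170,260),(272,250)]])
def res(p):
    c,s=np.cos(p[2]),np.sin(p[2]);return (loc@np.array([[c,s],[-s,c]])+p[:2]-w).ravel()
r=least_squares(res,[.5,.1,-.28]);print('jig',r.x,np.abs(r.fun).max())
c,s=np.cos(r.x[2]),np.sin(r.x[2]);Rz=np.array([[c,-s],[s,c]]);h=Rz@[.085,0]+r.x[:2];q=Rz@[-.09,0]+r.x[:2]
fh=unproj(M,f(98,210),.042)[:2];d=Rz.T@(fh-h)
print('hinge',h,'sq',q,'foot',fh,'r',np.hypot(*d),'wing deg',np.degrees(np.arctan2(-d[0],d[1])))
print('pin',unproj(M,f(503,206),.085),tri([(M,f(503,204)),(S,(215,236))]),'awl',unproj(M,f(558,222),.1))
st=bot.state();print('tool R',np.round(model('wrist')[4],2).tolist());q=st['tool_rot'];print(np.round(Ro.from_quat([q[1],q[2],q[3],q[0]]).as_matrix(),3))
E
```

```text
jig [ 0.55447047  0.12707798 -0.28310267] 0.007939074652975704
hinge [0.63608691 0.10333441] sq [0.46805307 0.15221823] foot [0.53448375 0.24954897] r 0.178050268351174 wing deg 51.01566948409624
pin [ 0.53574676 -0.26946551  0.085     ] [ 0.53876424 -0.26979894  0.08148708] awl [ 0.51405962 -0.33500096  0.1       ]
tool R [[0.44, 0.9, -0.0], [0.85, -0.41, 0.32], [0.29, -0.14, -0.95]]
[[-0.9    0.437 -0.   ]
 [ 0.437  0.9    0.   ]
 [ 0.    -0.    -1.   ]]
```

```bash
python3 -m inch '[[1,-0.12,-0.03,0,0.1],[1,-0.24,-0.06,0,0.2],[1,-0.36,-0.09,0,0.34],[1,-0.48,-0.12,0,0.34],[1,-0.6,-0.145,0,0.34],[1,-0.72,-0.17,0,0.34],[1,-0.8,-0.19,0,0.34],[1,-0.87,-0.204,0,0.34],[1,-0.87,-0.204,0,0.34],[1,-0.87,-0.204,0,0.34]]' 60
python3 - <<'E'
from h import *
print(bot.state()['joint_pos'])
save('wrist','w1.png')
for l in('wing_hole','square_hole','wing_grip','wing','wing_hinge'):
    print(l,[(np.round(d['bbox'],1).tolist(),round(d['p'],2)) for d in spotter.spot_in('wrist',l)[:2]])
E
```

```text
time_s: 1.85
eef_pos: [0.5756, 0.1907, 0.2311]
tool_rot: [-0.0, 0.463, 0.887, -0.0]
contact_force: [-0.1, -0.7, -0.6]
opening: 0.0852
gripper_force: 0.0
[3.19915925e-01 3.80894606e-01 1.92237375e-01 1.38281363e+00
 1.71839341e-04 1.28196872e+00]
wing_hole [([318.8, 189.4, 47.5, 224.0], 0.69), ([137.1, 395.1, 27.2, 9.7], 0.41)]
square_hole [([277.6, 175.5, 347.7, 326.3], 0.63)]
wing_grip [([320.1, 189.0, 44.0, 220.7], 0.84)]
wing [([319.9, 189.6, 42.8, 222.0], 0.72)]
wing_hinge [([320.4, 187.5, 41.6, 222.0], 0.59)]
```

View pics/w1.png

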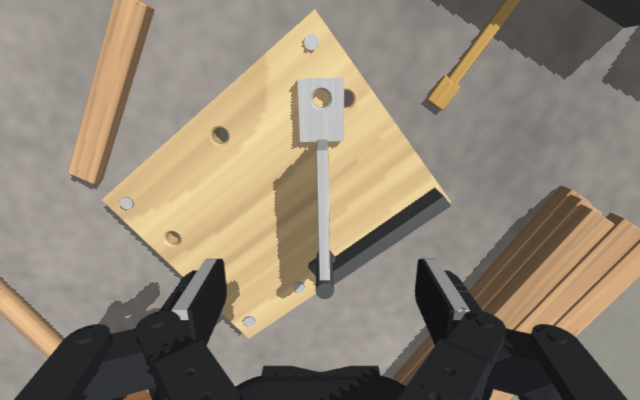

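The wrist view shows the fence nearly upright in the image (columns 322–324) and centred between the fingers. The foot hole is at (321,98), the square hole at (220,135), the third base hole at (173,238) and the hinge top at about (324,289).

Run:
```python
from h import *
st=bot.state();M=model('wrist');T=model('top');S=model('scene')
im=cv2.imread('pics/w1.png',0)
def cen(box,thr,inv=True):
    x0,y0,x1,y1=box;s=cv2.GaussianBlur(im[y0:y1,x0:x1],(3,3),0);print(s.min(),s.max())
# corners of base top (z .03) + holes
loc=np.array([[-.12,.15],[-.12,-.15],[-.09,0],[-.0387,-.1237],[.12,.15]])
px=[(315,10),(103,203),(220.5,134.5),(173,238),(450,203)]
w=np.array([unproj(M,p,.03)[:2] for p in px])
def res(p):
    c,s=np.cos(p[2]),np.sin(p[2]);return (loc@np.array([[c,s],[-s,c]])+p[:2]-w).ravel()
r=least_squares(res,[.55,.12,-.28]);print('jig',r.x,np.round(r.fun*1e3,1))
c,s=np.cos(r.x[2]),np.sin(r.x[2]);Rz=np.array([[c,-s],[s,c]]);h=Rz@[.085,0]+r.x[:2];q=Rz@[-.09,0]+r.x[:2]
fh=unproj(M,(321.5,98),.042)[:2];d=Rz.T@(fh-h)
print('hinge',h,unproj(M,(324.5,289),.1),'sq',q,w[2],'foot',fh,'r',np.hypot(*d),'wing deg',np.degrees(np.arctan2(-d[0],d[1])))
print('foot tri',tri([(M,(321.5,98)),(T,(98/2.5+210,210/2.5+110))]))
a=unproj(M,(322,150),.099);b=unproj(M,(323.5,270),.099);print('wing edge dir',np.degrees(np.arctan2(*(a-b)[1::-1])),a,b)
print('pose',st['eef_pos'],np.degrees(2*np.arctan2(st['tool_rot'][2],st['tool_rot'][1])))
```

```text
jig [ 0.55964648  0.13062233 -0.29070072] [ 0.   0.3 -2.   2.3  0.7 -2.5  0.7 -1.7  0.6  1.7]
hinge [0.64108016 0.10625933] [0.63908957 0.10753761 0.1       ] sq [0.47342259 0.15641846] [0.47273834 0.15896658] foot [0.53691046 0.24853695] r 0.1763356117075049 wing deg 52.86594632466466
foot tri [0.53569696 0.24904566 0.04203179]
wing edge dir 125.76532604573939 [0.55970858 0.21649062 0.099     ] [0.62664053 0.12356871 0.099     ]
pose [0.57550909 0.19125693 0.23155946] 124.95660795777748
```

```bash
python3 -m inch '[[1,-0.002,0.005,0.1,-0.01],[1,-0.002,0.005,0.2,-0.01],[1,-0.002,0.005,0.28,-0.01],[1,-0.002,0.005,0.326,-0.01],[1,-0.002,0.005,0.326,-0.01],[-1,-0.002,0.005,0.326,-0.01],[-1,-0.002,0.005,0.326,-0.01],[-1,-0.002,0.005,0.326,-0.01],[-1,-0.002,0.005,0.326,-0.01],[-1,-0.002,0.005,0.326,-0.01]]' 60
```

```text
time_s: 3.4
eef_pos: [0.5787, 0.1912, 0.0689]
tool_rot: [0.0, 0.456, 0.89, 0.0]
contact_force: [-2.5, -0.4, 5.4]
opening: 0.0088
gripper_force: 59.0
```

```bash
python3 -m inch '[[-1,-0.0005,-0.015,0,-0.048],[-1,-0.002,-0.03,0,-0.095],[-1,-0.005,-0.045,0,-0.144],[-1,-0.0086,-0.0596,0,-0.192],[-1,-0.0134,-0.074,0,-0.24],[-1,-0.019,-0.088,0,-0.287],[-1,-0.026,-0.1015,0,-0.336],[-1,-0.034,-0.114,0,-0.384],[-1,-0.0425,-0.1267,0,-0.432],[-1,-0.0425,-0.1267,0,-0.432],[-1,-0.0425,-0.1267,0,-0.432]]'
python3 - <<'E'
from h import *
save('wrist','w2.png')
E
```

```text
time_s: 4.78
eef_pos: [0.5391, 0.1367, 0.0688]
tool_rot: [-0.0, 0.149, 0.989, -0.0]
contact_force: [-4.1, -1.2, 7.9]
opening: 0.0092
gripper_force: 59.4
```

View pics/w2.png

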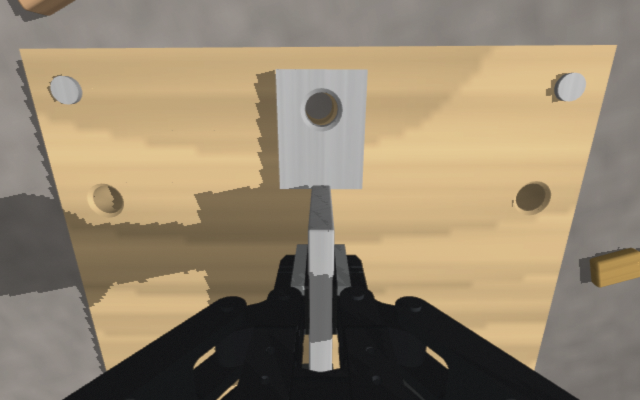

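The fence is now near square. The foot hole is at (321,108), and the side base holes are at (105,200) and (531,197). Next I measure the remaining angle error.

Run:
```python
from h import *
M=model('wrist')
im=cv2.imread('pics/w2.png')
a=unproj(M,(105,200),.03)[:2];b=unproj(M,(531.5,197),.03)[:2];e=b-a
print('sep',np.linalg.norm(e),'yaw by holes',np.degrees(np.arctan2(e[1],e[0]))-90)
c=unproj(M,(20,49),.03)[:2];d=unproj(M,(617,45),.03)[:2];f=d-c;print('edge',np.linalg.norm(f),'yaw',np.degrees(np.arctan2(f[1],f[0]))-90)
jy=e/np.linalg.norm(e);jx=np.array([jy[1],-jy[0]]);sq=(a+b)/2-.0513*jx
jy2=f/np.linalg.norm(f);jx2=np.array([jy2[1],-jy2[0]]);sq2=(c+d)/2+.03*jx2
fh=unproj(M,(321.5,108),.042)[:2]
print('sq',sq,sq2,'foot',fh,'err along jy',(fh-sq)@jy*1e3,(fh-sq2)@jy*1e3,'jx',(fh-sq)@jx*1e3,(fh-sq2)@jx*1e3)
print('hinge',sq+.175*jx)
st=bot.state();print('tool x deg',np.degrees(2*np.arctan2(st['tool_rot'][2],st['tool_rot'][1])))
cv2.imwrite('pics/w2c.png',cv2.resize(im[60:200,250:400],(750,700)[:1]+(600,),interpolation=2))
```

```text
sep 0.24604117893306102 yaw by holes -16.680175469302952
edge 0.2984861190546119 yaw -16.79076547242738
sq [0.47119601 0.15634947] [0.47244384 0.15674138] foot [0.47177172 0.15879706] err along jy 2.509848888333453 1.7762646537004423 jx -0.15104192862020216 -1.233880994606296
hinge [0.63883233 0.10611938]
tool x deg 162.85674097502098
```

View pics/w2c.png

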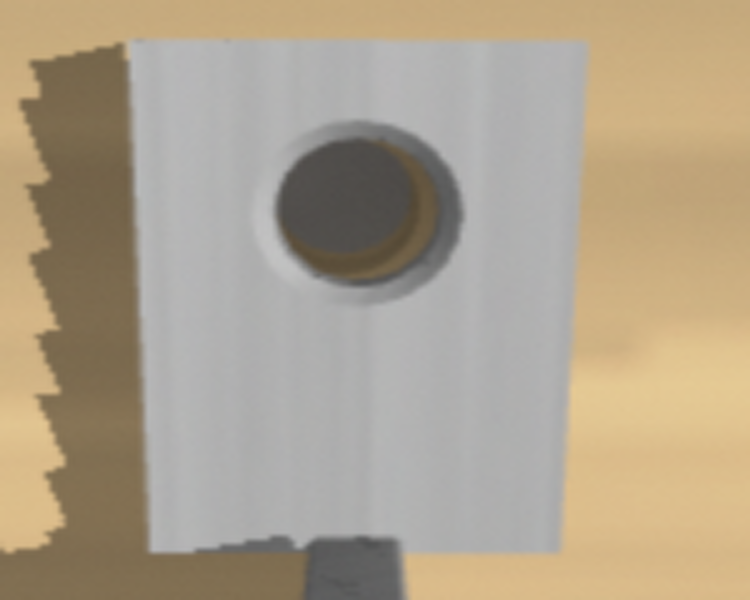

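The base hole's right wall shows through the foot hole, so the fence needs about 0.5° more, counter-clockwise.

```bash
python3 -m inch '[[-1,0,-0.0022,0,-0.0065],[-1,0,-0.0022,0,-0.0065],[-1,0,-0.0022,0,-0.0065]]'
python3 - <<'E'
from h import *
im=cams.get_image('wrist')[:,:,::-1]
cv2.imwrite('pics/w3c.png',cv2.resize(im[80:140,280:360],(800,600),interpolation=2))
M=model('wrist');st=bot.state();print('tool x deg',np.degrees(2*np.arctan2(st['tool_rot'][2],st['tool_rot'][1])),unproj(M,(321.5,108),.042))
E
```

```text
time_s: 5.2
eef_pos: [0.5388, 0.1357, 0.0688]
tool_rot: [-0.0, 0.144, 0.99, -0.0]
contact_force: [-4.9, -1.0, 8.4]
opening: 0.0091
gripper_force: 59.4
tool x deg 163.42471252107578 [0.47121501 0.15716347 0.042     ]
```

View pics/w3c.png

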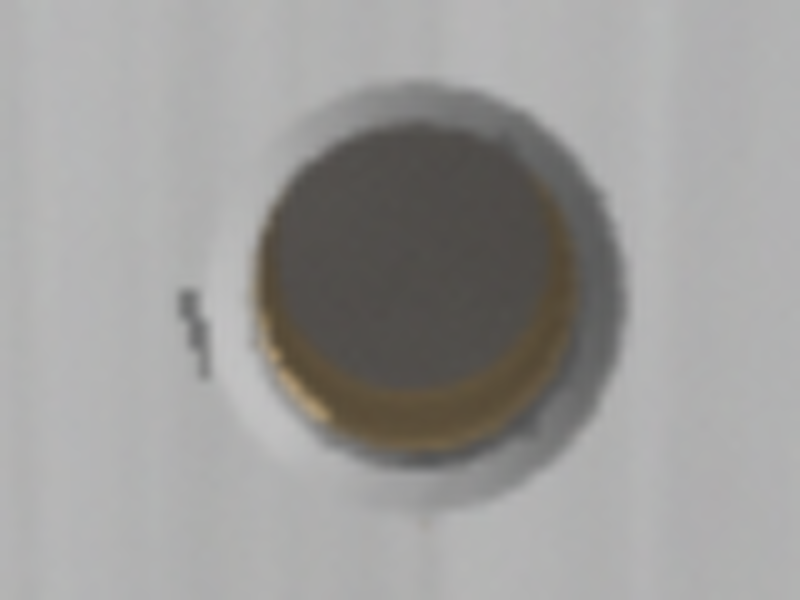

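The holes are now concentric: the base hole's walls are symmetric inside the foot hole. I release, rise and go to the pin.

```bash
python3 -m inch '[[1,0,0,0,0],[1,0,0,0,0],[1,0,0,0,0],[1,0,0,-0.1,0],[1,0,0,-0.2,0],[1,0,0,-0.3,0],[1,0,0,-0.36,0],[1,0,0,-0.36,0]]'
python3 - <<'E'
from h import *
save('wrist','w4.png')
im=cv2.imread('pics/w4.png')
cv2.imwrite('pics/w4c.png',cv2.resize(im[80:200,220:420],(800,480),interpolation=2))
E
python3 -m inch '[[1,-0.03,-0.1,0,0.11],[1,-0.06,-0.2,0,0.22],[1,-0.09,-0.3,0,0.33],[1,-0.12,-0.4,0,0.44],[1,-0.15,-0.5,0,0.55],[1,-0.175,-0.6,0,0.66],[1,-0.2,-0.69,0,0.77],[1,-0.228,-0.777,0,0.88],[1,-0.228,-0.777,0,0.99],[1,-0.228,-0.777,0,1],[1,-0.228,-0.777,0,1],[1,-0.228,-0.777,0,1]]'
python3 - <<'E'
from h import *
save('wrist','w5.png')
for l in('pin','awl','holder'):
    print(l,[(np.round(d['bbox'],1).tolist(),round(d['p'],2)) for d in spotter.spot_in('wrist',l)[:2]])
E
```

```text
time_s: 6.25
eef_pos: [0.5405, 0.1362, 0.2507]
tool_rot: [0.002, 0.144, 0.99, 0.001]
contact_force: [0.5, 1.2, 0.5]
opening: 0.0857
gripper_force: 0.0
time_s: 7.8
eef_pos: [0.5379, -0.2683, 0.2482]
tool_rot: [-0.0, 0.779, 0.627, -0.0]
contact_force: [0.2, 0.1, -0.0]
opening: 0.0852
gripper_force: 0.0
pin [([323.1, 172.4, 23.7, 35.6], 0.91)]
awl [([316.1, 238.3, 38.1, 53.4], 0.7)]
holder [([321.1, 192.6, 68.7, 134.1], 0.76)]
```

View pics/w5.png

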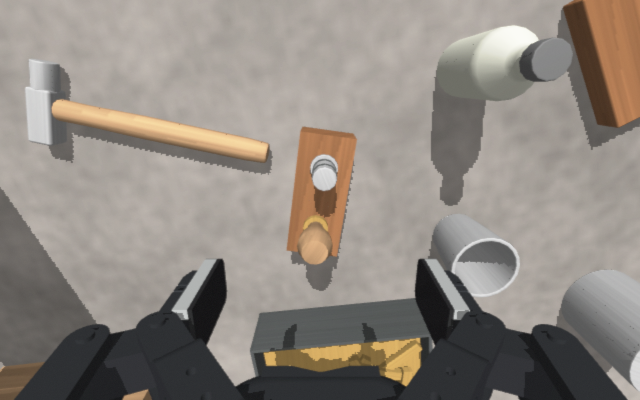

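View pics/w4c.png

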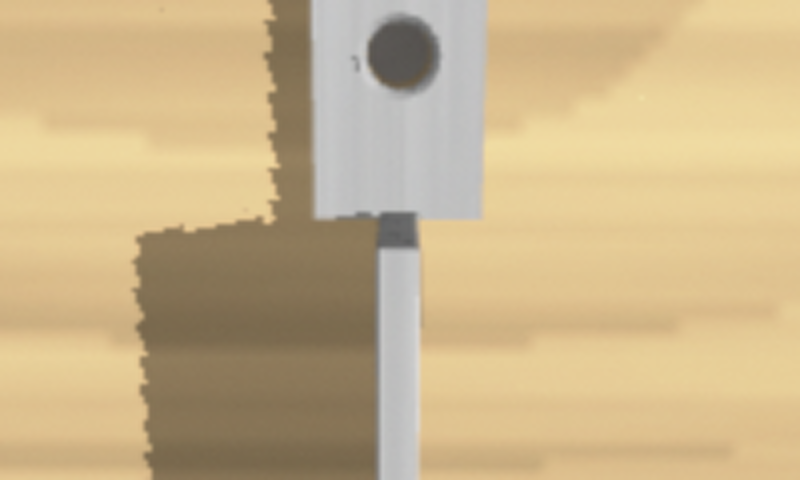

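The fence stayed square after release. In the wrist view the pin's top disc is at about (324,179), the awl handle at (316,243), and the lane between the fingers is clear.

Run:
```python
from h import *
W=model('wrist');T=model('top');S=model('scene')
im=cv2.imread('pics/w5.png');
g=im[150:200,300:350].astype(int);m=((g.min(2)>150)&(g.max(2)-g.min(2)<25)).astype(np.uint8)
ys,xs=np.nonzero(m);print('bright',xs.min()+300,xs.max()+300,ys.min()+150,ys.max()+150,len(xs))
for p in((324,179),):
  print(unproj(W,p,.089),'axis-check px of collar/top:')
  X=tri([(W,p),(T,(411.2,191.8))]);print('tri wt',X); print('tri wts',tri([(W,p),(T,(411.2,191.8)),(S,(215,236))]))
  P=unproj(W,p,.089);print('reproj top',proj(T,P),'scene',proj(S,P))
  for z in(.004,.042,.047,.089): print(z,proj(W,[P[0],P[1],z]))
print('awl',unproj(W,(316,245),.105))
a=unproj(W,(316,245),.105)-P;print('dir',np.degrees(np.arctan2(a[1],a[0])))
c1=unproj(W,(304,128),.042);c2=unproj(W,(356,134),.042);c3=unproj(W,(338,256),.042);print('holder corners',c1,c2,c3)
st=bot.state();print(st['eef_pos'],'tool x deg',np.degrees(2*np.arctan2(st['tool_rot'][2],st['tool_rot'][1])))
```

```text
bright 311 349 155 199 675
[ 0.5400715  -0.27254941  0.089     ] axis-check px of collar/top:
tri wt [ 0.53877334 -0.27135583  0.0859105 ]
tri wts [ 0.53914928 -0.27116751  0.08286241]
reproj top [412.37892033 190.8970058 ] scene [213.31798622 234.65298062]
0.004 [323.25748351 159.24152351]
0.042 [323.54810653 166.97504627]
0.047 [323.59076033 168.11007024]
0.089 [324. 179.]
awl [ 0.51951339 -0.33051259  0.105     ]
dir -109.52834258967914
holder corners [ 0.52907127 -0.22760274  0.042     ] [ 0.58064433 -0.24530495  0.042     ] [ 0.53383251 -0.38179502  0.042     ]
[ 0.53794639 -0.26863005  0.24847921] tool x deg 77.56622042125507
```

```bash
python3 -m inch '[[1,-0.005,0.004,0.1,0.08],[1,-0.005,0.004,0.2,0.08],[1,-0.005,0.004,0.3,0.08],[1,-0.005,0.004,0.35,0.08],[1,-0.005,0.004,0.39,0.08],[1,-0.005,0.004,0.39,0.08],[-1,-0.005,0.004,0.39,0.08],[-1,-0.005,0.004,0.39,0.08],[-1,-0.005,0.004,0.39,0.08],[-1,-0.005,0.004,0.39,0.08]]' 60
```

```text
time_s: 9.25
eef_pos: [0.5396, -0.2721, 0.0542]
tool_rot: [0.001, 0.816, 0.578, 0.0]
contact_force: [-0.7, -0.4, 5.4]
opening: 0.0224
gripper_force: 58.5
```

```bash
python3 -m inch '[[-1,0,0,-0.06,0],[-1,0,0,-0.15,0],[-1,0,0,-0.24,0],[-1,0,0,-0.3,0],[-1,0,0,-0.3,0],[-1,0,0,-0.3,0]]'
python3 -m inch '[[-1,0.07,-0.04,0,-0.09],[-1,0.15,-0.08,0,-0.18],[-1,0.23,-0.125,0,-0.27],[-1,0.31,-0.17,0,-0.36],[-1,0.39,-0.21,0,-0.46],[-1,0.47,-0.25,0,-0.56],[-1,0.55,-0.3,0,-0.66],[-1,0.62,-0.335,0,-0.76],[-1,0.68,-0.37,0,-0.86],[-1,0.73,-0.395,0,-0.96],[-1,0.764,-0.412,0,-1],[-1,0.764,-0.412,0,-1]]'
python3 - <<'E'
from h import *
st=bot.state();print(st['joint_pos'],st['eef_pos'],np.degrees(2*np.arctan2(st['tool_rot'][2],st['tool_rot'][1])))
E
```

```text
time_s: 10.0
eef_pos: [0.5388, -0.2716, 0.2022]
tool_rot: [-0.001, 0.816, 0.578, -0.0]
contact_force: [0.1, -0.6, -2.3]
opening: 0.0226
gripper_force: 60.4
time_s: 11.5
eef_pos: [0.4707, 0.1576, 0.2018]
tool_rot: [-0.001, 0.202, 0.979, -0.001]
contact_force: [0.4, 0.3, -1.0]
opening: 0.0224
gripper_force: 60.3
[ 3.23066410e-01  2.03493607e-01 -1.35864984e-01  1.23411654e+00
 -8.29836681e-06  7.30226903e-01] [0.47072917 0.15759558 0.20177723] 156.67142278422637
```

```bash
python3 -m inch '[[-1,-0.003,-0.0005,0.06,-0.04],[-1,-0.003,-0.0005,0.12,-0.078],[-1,-0.003,-0.0005,0.17,-0.078],[-1,-0.003,-0.0005,0.19,-0.078],[-1,-0.003,-0.0005,0.19,-0.078],[-1,-0.003,-0.0005,0.19,-0.078]]'
python3 - <<'E'
from h import *
save('wrist','w6.png');save('top','t6.png');save('scene','s6.png')
st=bot.state();print(st['eef_pos'],np.degrees(2*np.arctan2(st['tool_rot'][2],st['tool_rot'][1])))
W=model('wrist',st);X=st['eef_pos'].copy()
for z in(.0542,.0632,.092): print(z,proj(W,[X[0],X[1],z]))
print('sq hole',proj(W,[.4721,.1567,.042]))
a=cv2.imread('pics/w6.png')[60:400,160:480];b=cv2.imread('pics/s6.png')[170:270,330:410]
c=np.zeros((540,800,3),np.uint8);c[:,:420]=cv2.resize(a,(420,446),interpolation=2)[:540] if 0 else cv2.copyMakeBorder(cv2.resize(a,(420,446),interpolation=2),0,94,0,0,0);c[:475,420:]=cv2.resize(b,(380,475),interpolation=2)
cv2.imwrite('pics/c6.png',c)
E
```

```text
time_s: 12.25
eef_pos: [0.4735, 0.156, 0.1091]
tool_rot: [0.001, 0.146, 0.989, 0.0]
contact_force: [-0.3, 0.9, -1.8]
opening: 0.0227
gripper_force: 60.3
[0.4734767  0.15616404 0.10908314] 163.257591894528
0.0542 [319.18306818 218.69003986]
0.0632 [319.12996876 224.37436721]
0.092 [318.9256678  246.24491966]
sq hole [319.4195159  209.64225289]
```

View pics/c6.png

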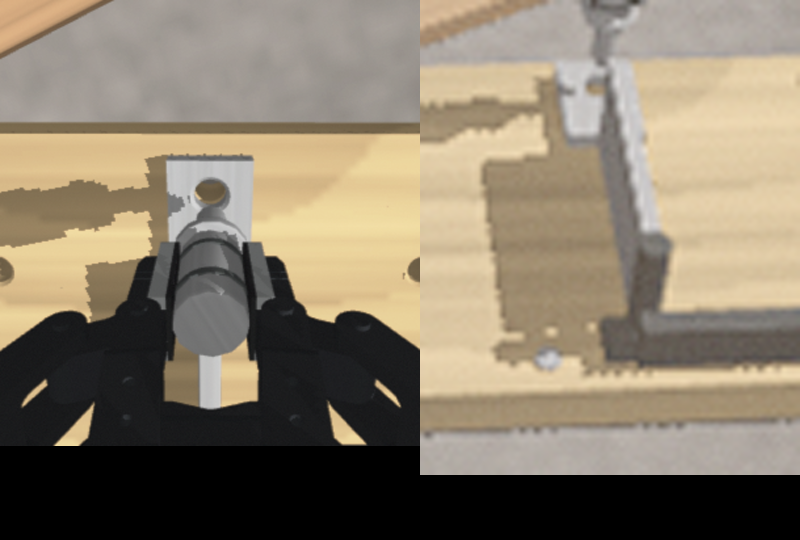

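The pin is held upright. Its tip is about at column 321, in line with the foot hole's column 321, so the lateral fit is good. I measure the radial part numerically.

Run:
```python
from h import *
im=cv2.imread('pics/w6.png')
cv2.imwrite('pics/c7.png',cv2.resize(im[175:255,270:370],(800,640),interpolation=2)[:600])
```

```text
(no output)
```

View pics/c7.png

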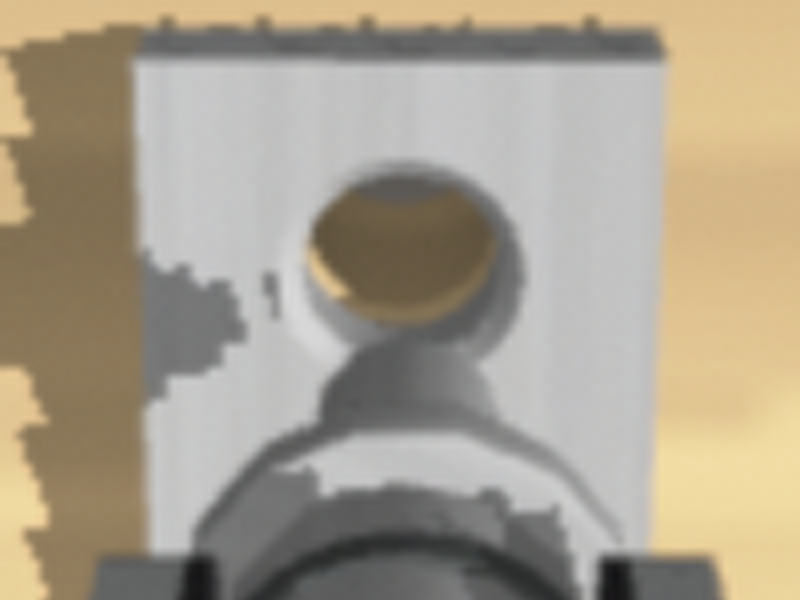

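Run:
```python
from h import *
st=bot.state();W=model('wrist',st);e=np.array([st['eef_pos'][0]-.6395,st['eef_pos'][1]-.1064]);e/=np.linalg.norm(e);n=np.array([-e[1],e[0]])
f=lambda u,v:(270+u/8,175+v/8)
def show(l,p,z,back):
    q=(unproj(W,f(*p),z)[:2]-st['eef_pos'][:2]);print(l,'radial mm',round((q@e)*1e3-back,2),'tang',round(q@n*1e3,2))
show('foot edge',(400,58),.042,19);show('hole rim far',(404,160),.042,10);show('hole sides',(404,262),.042,0)
show('collar bottom edge',(408,418),.0589+.038,15);show('collar top edge',(408,432),.0589+.043,15)
show('tip far',(405,338),.0589,5)
# low inner rim: foot bottom far/near
show('base hole? near bottom',(404,325),.030,-8.5)
```

```text
foot edge radial mm 1.74 tang -0.53
hole rim far radial mm 1.9 tang -0.85
hole sides radial mm 2.84 tang -0.85
collar bottom edge radial mm -1.73 tang -1.1
collar top edge radial mm -0.41 tang -1.09
tip far radial mm -2.05 tang -0.92
base hole? near bottom radial mm 0.7 tang -0.84
```

```bash
python3 -m inch '[[-1,0.005,0,0.01,0],[-1,0.005,0,0.02,0],[-1,0.005,0,0.02,0],[-1,0.005,0,0.02,0]]'
python3 - <<'E'
from h import *
save('wrist','w8.png');im=cv2.imread('pics/w8.png')
print(bot.state()['eef_pos'])
cv2.imwrite('pics/c8.png',cv2.resize(im[185:260,270:370],(800,600),interpolation=2))
E
```

```text
time_s: 12.9
eef_pos: [0.4706, 0.1568, 0.0983]
tool_rot: [-0.0, 0.146, 0.989, -0.0]
contact_force: [-0.4, -0.3, -2.5]
opening: 0.0225
gripper_force: 60.3
[0.47066854 0.15678942 0.09833375]
```

View pics/c8.png

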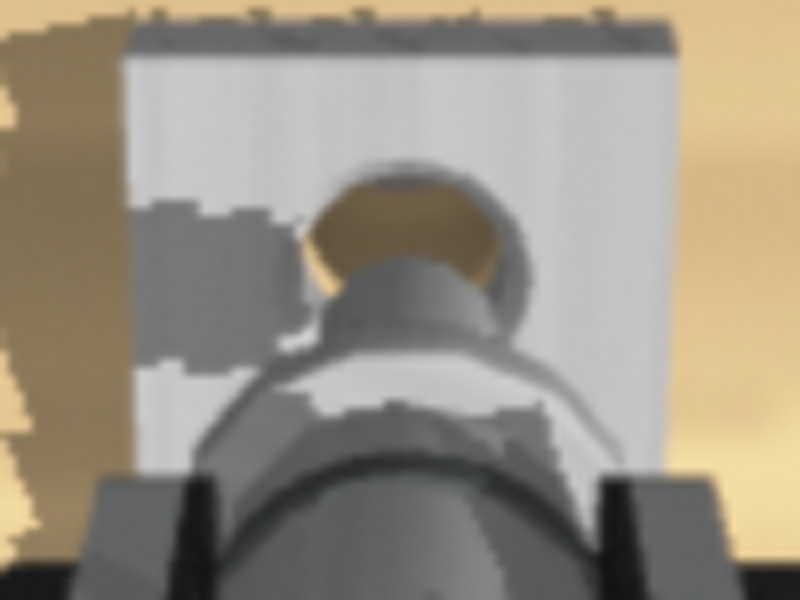

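The tip, with its far edge at crop row 258, is now over the hole (far rim at row 160), and the columns agree at about 405. I check the radial offset once more.

Run:
```python
from h import *
st=bot.state();W=model('wrist',st);e=np.array([-.957,.29]);n=np.array([-e[1],e[0]]);zt=st['eef_pos'][2]-.0502
f=lambda u,v:(270+u/8,185+v/8)
def show(l,p,z,back):
    q=(unproj(W,f(*p),z)[:2]-st['eef_pos'][:2]);print(l,'radial mm',round((q@e)*1e3-back,2),'tang',round(q@n*1e3,2))
show('foot edge',(403,56),.042,19);show('rim far',(406,160),.042,10);show('rim sides',(407,280),.042,0)
show('tip far',(407,258),zt,0);show('collar bot',(408,338),zt+.038,15);show('collar top',(408,350),zt+.043,15)
```

```text
foot edge radial mm -1.4 tang -0.68
rim far radial mm -1.12 tang -0.94
rim sides radial mm -1.46 tang -1.05
tip far radial mm 3.0 tang -1.03
collar bot radial mm -1.73 tang -1.05
collar top radial mm -0.28 tang -1.04
```

Aligned within about 0.3 mm, so I insert in steps.

```bash
python3 -m inch '[[-1,0,0,0.01,0],[-1,0,0,0.018,0],[-1,0,0,0.026,0],[-1,0,0,0.034,0],[-1,0,0,0.042,0],[-1,0,0,0.042,0]]'
```

```text
time_s: 13.7
eef_pos: [0.4704, 0.1567, 0.0769]
tool_rot: [-0.0, 0.146, 0.989, -0.0]
contact_force: [-0.1, 0.2, -1.7]
opening: 0.0227
gripper_force: 60.3
```

```bash
python3 -m inch '[[-1,0,0,0.01,0],[-1,0,0,0.02,0],[-1,0,0,0.03,0],[-1,0,0,0.037,0],[-1,0,0,0.042,0],[-1,0,0,0.045,0],[-1,0,0,0.045,0]]'
```

```text
time_s: 14.58
eef_pos: [0.4705, 0.1567, 0.0547]
tool_rot: [-0.0, 0.146, 0.989, -0.0]
contact_force: [0.1, -0.2, -2.3]
opening: 0.0224
gripper_force: 60.3
```

```bash
python3 -m inch '[[-1,0,0,0.002,0],[-1,0,0,0.004,0],[-1,0,0,0.004,0]]'
```

```text
time_s: 14.95
eef_pos: [0.4709, 0.1572, 0.054]
tool_rot: [0.001, 0.145, 0.989, 0.001]
contact_force: [-3.8, 2.0, 12.4]
opening: 0.0225
gripper_force: 62.1
```

The collar has landed, with a 12 N contact. I release and rise slowly.

```bash
python3 -m inch '[[1,0,0,0,0],[1,0,0,0,0],[1,0,0,0,0],[1,0,0,0,0],[1,0,0,-0.06,0],[1,0,0,-0.16,0],[1,0,0,-0.26,0],[1,0,0,-0.34,0],[1,0,0,-0.34,0],[1,0,0,-0.34,0]]'
python3 - <<'E'
from h import *
save('wrist','w9.png');save('scene','s9.png')
a=cv2.imread('pics/w9.png')[110:310,220:420];b=cv2.imread('pics/s9.png')[150:270,300:450]
cv2.imwrite('pics/c9.png',np.hstack([cv2.resize(a,(400,400),interpolation=2),cv2.resize(b,(400,400),interpolation=2)]))
st=bot.state();W=model('wrist');
for z in(.042,.089): print(z,proj(W,[.4715,.157,z]))
E
```

```text
time_s: 16.2
eef_pos: [0.4703, 0.1567, 0.2222]
tool_rot: [-0.0, 0.146, 0.989, -0.0]
contact_force: [-0.4, 0.1, -0.2]
opening: 0.0855
gripper_force: 0.0
0.042 [320.90688805 171.946644  ]
0.089 [320.8645233  185.66918074]
```

View pics/c9.png

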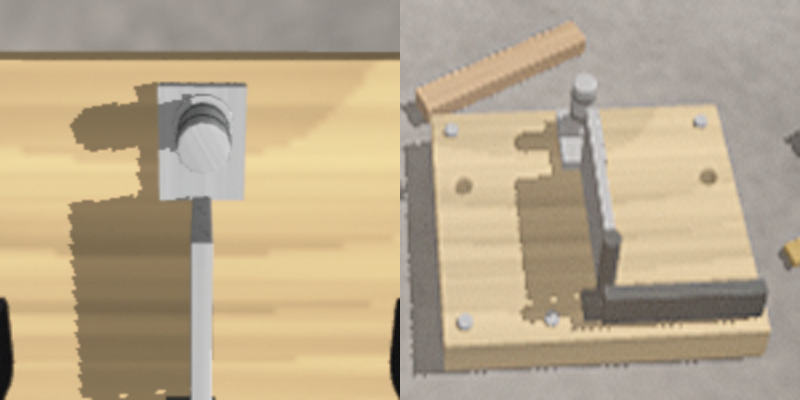

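The pin stands upright on the foot with its top at about (322,183), against a predicted home position of (321,186). The fence is square and the gripper is clear.

```bash
python3 -c "
from rig import workorder
print(workorder.sign_off())"
```

```text
the job is handed in; nothing more can be done
None
```

The folding fence is square to the fixed fence, the lock pin is seated with its collar on the foot and released, nothing else was moved, and the job was handed in at about 16 s of the 54 s allowed.

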